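# Nip down a gasketed cover in cross order

### The arm

A 6-joint arm with a two-finger parallel gripper is mounted at the origin on a cart in front of the work surface, level with it; the furniture and walls round the work are solid. World frame = base frame: x ahead of the robot, y to its left, z up, the work surface at z = 0. Lengths are in mm, angles in rad, forces in N, time in s.
With the tool pointing down it reaches from about 225 to 875 mm from the base axis. Payload 3.4 kg.
Tool frame: the origin (TCP) lies at the very end of the fingers, on their centre line; the grasp point (between the pads) lies 19 mm behind it; x points along the fingers, z is the direction in which the jaws open and shut, and the axes are right-handed (so a half turn about x gives the same grasp; the last joint's range is limited). The gripper opens to 85 mm and grips with 20 to 120 N. Pads are 22 mm wide; open, the fingers measure 114 mm over their backs; the gripper's body (76 mm by 85 mm) begins 54 mm behind the grasp point. The pads swing forward as they close: fully open they stand 13 mm farther back than shut.
Start: joints at [1.102, 0.276, 1.505, -0, 1.361, -0.121], TCP at [195.995, 540.6, 231.328] pointing down, gripper open.
Joint ranges: [-2.89, 2.89], [-0.75, 2.08], [0.22, 2.7], [-1.18, 4.32], [0.11, 2.71], [-2.7, 2.7]. Speed limits (rad/s): [2.57, 2.57, 3.14, 3.14, 3.14, 3.14].

### API

Orientations are given as a 3x3 rotation matrix whose columns are the frame's x, y, z axes.
In Python, from cell import bot gives the robot as it stands.
- The arm moves only by the tool send_rows, never from a script. Its arguments are lists of equal length, an entry for each row: "xyz": the shift along the tool's x, y, z as a fraction of full scale, a list of three; "delta_rot": the turn, a rotation vector about the tool's x, y, z as a fraction of full scale, a list of three; "claw": the opening, from -1 (shut) to 1 (fully open). A call has 1 to 12 rows; each row shifts and turns the commanded pose from where the row before left it, along the tool's axes as they then stand; what a row does not reach is not made up. Full scale, the value 1, is 0.3 m for a shift and 2 pi rad for a turn. A row lasts 1/8 s, in which the tool goes at most 62.5 mm and 10.7 degrees, less where a joint would pass 70% of its speed; a pose out of reach is approached as far as the arm can. A call with a number of a shift or a turn outside -1 to 1 is refused whole. A call with a gripper value outside its range is refused whole. The fingers move at their own pace and stop on an object; the grip force is fixed at half the most. Time passes only in rows, so rows that do not move let the fingers close. It gives the time, the measured TCP pose, the force and the opening at its end, in the units of the state.
- bot.observe(): the state, without advancing time (a new reading comes with each control period).
- bot.camera(name): name is "side" or "top"; returns a dict with "image" (480x640x3 uint8, blue, green, red), "fx", "fy", "cx", "cy" (pixels), "dist_coeffs" ([k1, k2, p1, p2, k3] as OpenCV has them; the pictures are not rectified), "rvec" (rotation vector, rad) and "tvec" (3), from world to camera coordinates, as OpenCV has them. Camera axes: x right, y down, z forward; pixel columns grow to the right and rows downward; lengths in mm; the calibration is good to about 2 mm. A picture is of the moment at which its call begins. There is no depth.
- bot.close_job(): hands the job in, once; it reports no verdict.
The state is a dict: "time_s": time; "qpos": joint angles; "joint_velocities": joint speeds; "tau": joint torques, N m; "position": TCP position; "tool_rot": TCP orientation; "contact_force": force on the tool from outside, world axes, zero at the start; "ft_torque": the same for the moment, N m; "width": opening from 0.0 (shut) to 1.0 (fully open).
Only numpy, scipy, OpenCV 4.12 (cv2) and the standard library are available. Lean on these libraries where they do the work, as an engineer would, in place of code of your own. Each camera call takes 0.05 s, during which the arm holds its last target.

### The job

Start closing the gasketed vacuum filter cover in cross order: turn the wing nut with the yellow collar clockwise until it stops, then do the same with the wing nut diagonally opposite it. Leave the other two wing nuts loose as they are, and let go of everything.

Things in the scene. Friction and masses are not known exactly. Their poses are not given: they have to be found in the camera images.
- cover: grey filter housing, black gasket, square aluminium cover, 176 x 176 mm, fixed; cover top 58 mm above the bench; low sight glass (54 mm wide, 6 high) in the middle, brass hose port on the +x side. Origin: centre of the underside; z up, x, y along the edges. Four wing nuts at x = +-60, y = +-60 mm (170 mm apart across a diagonal).
- wing_yellow: steel wing nut over a yellow collar (32 mm wide, 6 high), at any corner: wings 40 mm across (along its y), flat, 8 thick, rising 9 to 27 mm above its origin over a 17 mm hub. Origin: on its axis at its underside, 64 mm above the bench; z up. Grip the wings across x. Starts 0.9 to 1.3 rad short of home; tightens clockwise seen from above, to a firm stop with its y parallel to the cover's y. Light friction (0.05 N m) holds it where it is left.
- wing_b: wing nut over a black collar, at any corner; size, origin, axes, start and turning exactly as wing_yellow (y along the wings, firm stop with y parallel to the cover's y).
- wing_c: wing nut over a black collar, at any corner; size, origin, axes, start and turning exactly as wing_yellow (y along the wings, firm stop with y parallel to the cover's y).
- wing_d: wing nut over a black collar, at any corner; size, origin, axes, start and turning exactly as wing_yellow (y along the wings, firm stop with y parallel to the cover's y).

How it is judged:
By the outcome, as a careful person would: the job done as asked, in the order asked, and still so for the second after the job is handed in, with the robot touching nothing.
It also fails if it takes over 45 s, if anything falls off the work surface, if the arm or the gripper's body presses on something with over 40 N, if the wrist force passes 120 N, or if a joint passes its speed limit or range.

## Working session

There is one attempt and no reset: what is moved stays moved. The work goes in short steps, Python scripts to look and compute and a tool call to move; the robot and the scene stay as the last step left them, time stands still between calls to the robot, and variables do not carry over. Pictures are saved under pics/ and viewed, and the job is handed in when it is done.

Besides the shell and the picture viewer there is one more tool, called after "Call:" by a JSON object that holds its "api" and its "payload". send_rows: Moves the arm, as the interface text tells. Shift numbers are shares of 0.3 m and turn numbers shares of 2 pi rad, none past 1 either way. Its arguments: {"type":"object","properties":{"xyz":{"type":"array","items":{"type":"array","items":{"type":"number"}}},"delta_rot":{"type":"array","items":{"type":"array","items":{"type":"number"}}},"claw":{"type":"array","items":{"type":"number"}}},"required":["xyz","delta_rot","claw"]}

```bash
mkdir -p pics; python3 - <<'E'
from cell import bot
import cv2
s=bot.observe();print(s)
for n in("top","side"):
    c=bot.camera(n);cv2.imwrite(f"pics/{n}0.png",c["image"]);print(n,{k:v for k,v in c.items() if k!="image"})
    import pickle;pickle.dump(c,open(f"{n}0.pkl","wb"))
E
```

```text
{'time_s': 0.0, 'qpos': array([ 1.10198916e+00,  2.76609478e-01,  1.50620072e+00,  1.26637421e-05,
        1.36072697e+00, -1.20975358e-01]), 'joint_velocities': array([ 0.00201717, -0.00027571,  0.0014096 , -0.00068534,  0.00123114,
        0.00107709]), 'tau': array([-2.33057901e-03, -4.16775978e+01, -2.45803016e+01, -8.34677053e-05,
        1.08040767e-02,  6.09399677e-06]), 'position': array([195.72225484, 540.05697918, 230.40455331]), 'tool_rot': array([[-8.89627481e-04, -9.40112958e-01,  3.40861899e-01],
       [-1.72912677e-03,  3.40862970e-01,  9.40111401e-01],
       [-9.99998109e-01,  2.46955502e-04, -1.92881555e-03]]), 'contact_force': array([-0.87961143, -0.90756891,  0.41711388]), 'ft_torque': array([ 0.00043165, -0.03514896,  0.02165192]), 'width': 0.9990808108337481}
top {'fx': 604.3666786247085, 'fy': 604.3666786247085, 'cx': 326.1369403819078, 'cy': 242.50867150293314, 'dist_coeffs': array([-0.09121019,  0.        ,  0.        ,  0.        ,  0.        ]), 'rvec': array([ 2.02470576, -2.18243321,  0.24446071]), 'tvec': array([ 65.30983104, 578.47100726, 788.62682315])}
side {'fx': 505.582924057619, 'fy': 505.582924057619, 'cx': 328.3687027597509, 'cy': 234.63359737069908, 'dist_coeffs': array([-0.08842236,  0.        ,  0.        ,  0.        ,  0.        ]), 'rvec': array([ 2.00845092, -0.17818416,  0.11212996]), 'tvec': array([-565.02038682,  125.27789709,  783.89520216])}
```

View pics/top0.png

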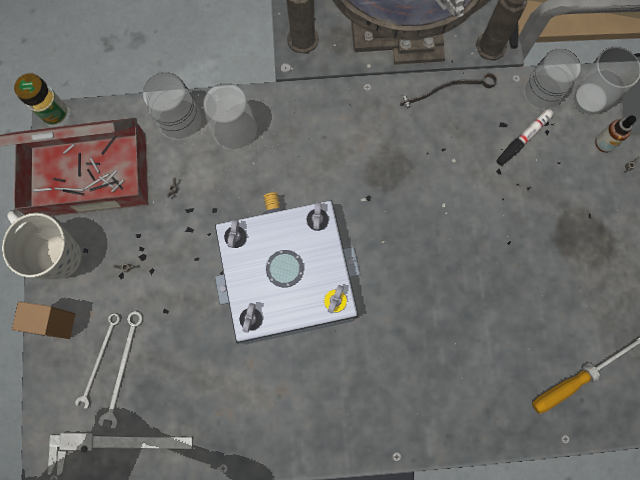

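View pics/side0.png

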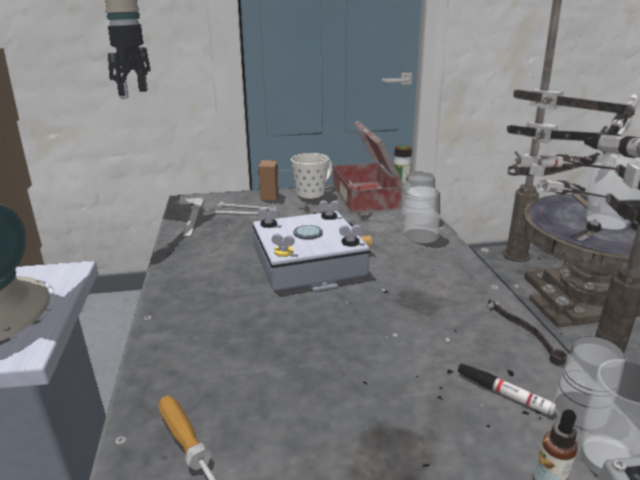

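The top view shows the cover with its yellow-collar nut at about (336,300), the diagonal nut at (235,236) and the port at (272,201). I'll enlarge both views.

```bash
python3 - <<'E'
import cv2
a=cv2.imread("pics/top0.png")[190:350,205:365];cv2.imwrite("pics/topc.png",cv2.resize(a,(592,592),interpolation=cv2.INTER_CUBIC)) 
a=cv2.imread("pics/side0.png")[190:300,240:385];cv2.imwrite("pics/sidec.png",cv2.resize(a,(725,550),interpolation=cv2.INTER_CUBIC)) 
E
```

```text
(no output)
```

View pics/topc.png

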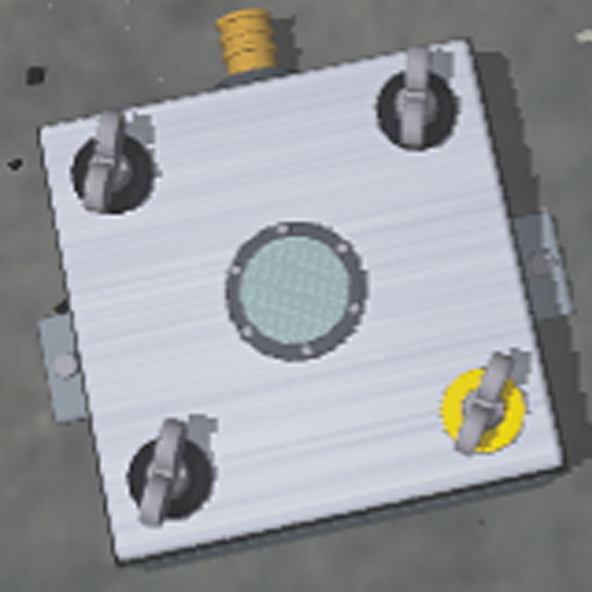

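View pics/sidec.png

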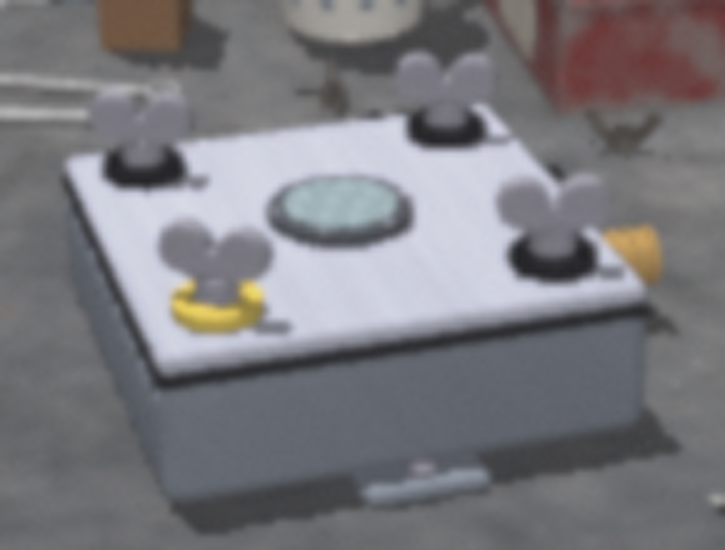

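```bash
cat > h.py <<'E'
import numpy as np,cv2,pickle
from scipy.optimize import least_squares
C={n:pickle.load(open(f"{n}0.pkl","rb")) for n in("top","side")}
def proj(n,P):
    c=C[n];K=np.array([[c["fx"],0,c["cx"]],[0,c["fy"],c["cy"]],[0,0,1]])
    return cv2.projectPoints(np.atleast_2d(np.array(P,float)),c["rvec"],c["tvec"],K,c["dist_coeffs"])[0][:,0]
def t(u,v):return (205+(u+.5)/3.7-.5,190+(v+.5)/3.7-.5)
def s(u,v):return (240+(u+.5)/5-.5,190+(v+.5)/5-.5)
def tri(a,b):
    f=lambda P:np.r_[proj("top",P)[0]-a,proj("side",P)[0]-b]
    r=least_squares(f,[500,0,50]);return r.x,np.abs(r.fun).max()
def onplane(a,z):
    return least_squares(lambda P:proj("top",[P[0],P[1],z])[0]-a,[500,0]).x
E
python3 - <<'E'
from h import *
np.set_printoptions(precision=2,suppress=True)
D={"BR":((563,466),(160,368)),"TR":((468,40),(645,300)),"TL":((40,130),(490,105)),"BL":((120,562),(68,160)),"glass":((297,290),(341,208)),"yel":((484,411),(218,305)),"opp":((113,173),(447,128)),
"yelwingA":((500,357),(245,233)), "tr":((417,110),(553,255)),"bl":((170,477),(145,165))}
P={}
for k,(a,b) in D.items():
    P[k],e=tri(t(*a),s(*b));print(k,P[k],e)
print("plane58 corners")
Q={k:onplane(t(*D[k][0]),58) for k in("BR","TR","TL","BL")};print(Q)
for k in("yel","opp","tr","bl"):print(k,onplane(t(*D[k][0]),64))
c=sum(Q.values())/4;x=(Q["TL"]+Q["TR"]-Q["BL"]-Q["BR"]);x/=np.linalg.norm(x);y=np.array([-x[1],x[0]])
print("c",c,"x",x,np.degrees(np.arctan2(x[1],x[0])))
for n,(sx,sy) in {"yel":(-60,-60),"opp":(60,60)}.items():print(n,c+sx*x+sy*y, proj("top",[*(c+sx*x+sy*y),64]),proj("side",[*(c+sx*x+sy*y),64]))
for n,a,b in(("yel",(466,450),(500,357)),("opp",(96,208),(112,113))):
    A=onplane(t(*a),89);B=onplane(t(*b),89);print(n,(A+B)/2,B-A,np.linalg.norm(B-A),np.degrees(np.arctan2(*(B-A)[::-1])))
E
```

```text
BR [477.08 -13.28  53.15] 0.1789191952867668
TR [646.86   9.68  51.44] 0.30185891398315334
TL [623.14 179.13  55.69] 0.8441028326884066
BL [453.64 155.18  55.57] 0.6440561626124577
glass [550.54  82.4   60.81] 0.11066079627778436
yel [499.2   15.01  59.99] 0.11453983598096329
opp [601.92 150.75  59.64] 0.12165129764446192
yelwingA [512.24   8.39  89.7 ] 2.045315022613238
tr [618.09  31.76  60.32] 0.20363685169058954
bl [483.03 134.24  60.49] 0.11902796515857972
plane58 corners
{'BR': array([476.38, -13.01]), 'TR': array([645.28,   9.83]), 'TL': array([621.57, 178.77]), 'BL': array([452.82, 154.8 ])}
yel [498.55  15.1 ]
opp [600.7  150.15]
tr [616.84  31.79]
bl [482.53 133.82]
c [549.01  82.6 ] x [0.99 0.14] 7.891590402680168
yel [497.82  14.93] [[335.61 301.23]] [[282.17 248.59]]
opp [600.21 150.27] [[235.11 236.73]] [[328.05 213.33]]
yel [498.17  15.79] [ 33.   -14.98] 36.237981603942096 -24.410083004770982
opp [599.57 149.83] [36.07 -7.44] 36.831447774231854 -11.649884431729966
```

The two views agree: collars stand at z of about 60 to 64 and the cover yaw is 7.9°. The yellow nut is at (498,15) with its wings at -24.4°. The opposite nut is at (601,150) with its wings at -11.6°. Now moving over the yellow nut.

Call:
{"api": "send_rows", "payload": {"xyz": [[0,-0.14,-0.118],[0,-0.14,-0.118],[0,-0.14,-0.118],[0,-0.14,-0.118],[0,-0.14,-0.118],[0,-0.14,-0.118],[0,-0.14,-0.118],[0,-0.14,-0.118],[0,-0.14,-0.118],[0,-0.14,-0.118],[0,-0.14,-0.118],[0,0,0]], "delta_rot": [[0,0,0],[0,0,0],[0,0,0],[0,0,0],[0,0,0],[0,0,0],[0,0,0],[0,0,0],[0,0,0],[0,0,0],[0,0,0],[0.0125,0,0]], "claw": [0,0,0,0,0,0,0,0,0,0,0,0]}}

```text
time_s: 1.6
position: [499.5, 13.5, 230.6]
tool_rot: [[0.0, -0.908, 0.42], [-0.001, 0.42, 0.908], [-1.0, -0.001, -0.001]]
contact_force: [-0.5, 0.7, -0.1]
width: 0.499
```

Call:
{"api": "send_rows", "payload": {"xyz": [[0.145,0.006,0.003],[0.145,0,0],[0.13,0,0],[0,0,0]], "delta_rot": [[0,0,0],[0,0,0],[0,0,0],[0,0,0]], "claw": [0,0,0,0]}}

```text
time_s: 2.1
position: [493.4, 18.9, 102.6]
tool_rot: [[-0.008, -0.91, 0.414], [0.001, 0.414, 0.91], [-1.0, 0.008, -0.002]]
contact_force: [0.1, 0.4, -0.2]
width: 0.501
```

```bash
python3 - <<'E'
from cell import bot
import cv2
a=bot.camera("top")["image"];b=bot.camera("side")["image"]
import numpy as np
A=cv2.resize(a[190:350,205:405],(500,400),interpolation=2);B=cv2.resize(b[180:280,230:300],(280,400),interpolation=2)
cv2.imwrite("pics/p1.png",np.hstack([A,B]))
E
```

```text
(no output)
```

View pics/p1.png

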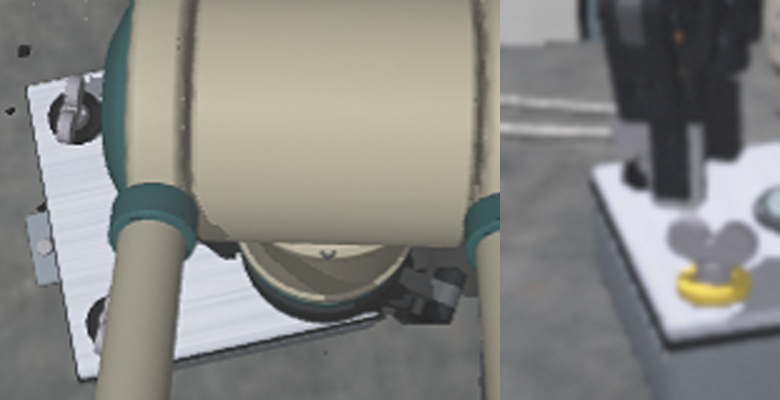

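```bash
python3 - <<'E'
from cell import bot
from h import *
o=bot.observe();print(o["position"],o["time_s"],o["tool_rot"],o["qpos"])
p=o["position"];z=o["tool_rot"][:,2];x=-o["tool_rot"][:,0]
f=lambda P:(proj("side",P)[0]-[230,180])*4+[500,0]
for d in(-21,0,21):
  for h in (0,8):print(d,h,f(p+d*z+h*x))
print(f([498.3,15.1,82]))
E
```

```text
[496.89509523  18.57309062 105.91519829] 2.2 [[ 5.57458878e-04 -9.10489695e-01  4.13531383e-01]
 [ 1.40590601e-05  4.13531454e-01  9.10489833e-01]
 [-9.99999845e-01 -5.01746778e-04  2.43327410e-04]] [-1.02718760e-01  2.67562723e-01  1.85961187e+00  8.38112593e-05
  1.01386498e+00 -1.24723008e+00]
-21 0 [684.46014087 200.83557757]
-21 8 [683.56453372 182.78452225]
0 0 [701.61091304 180.03521286]
0 8 [700.80842907 162.29679973]
21 0 [718.03118664 160.12880776]
21 8 [717.31431429 142.69422807]
[708.0927412  235.52915151]
```

Call:
{"api": "send_rows", "payload": {"xyz": [[0,0,0],[0,0,0]], "delta_rot": [[0,0,0],[0,0,0]], "claw": [0,0]}}

```text
time_s: 2.45
position: [497.4, 18.6, 106.8]
tool_rot: [[0.003, -0.911, 0.413], [-0.0, 0.413, 0.911], [-1.0, -0.003, 0.001]]
contact_force: [0.1, -0.5, -0.6]
width: 0.496
```

Call:
{"api": "send_rows", "payload": {"xyz": [[0,-0.0076,-0.0094],[0.045,0,0],[0.045,0,0],[0,0,0],[0,0,0]], "delta_rot": [[0,0,0],[0,0,0],[0,0,0],[0,0,0],[0,0,0]], "claw": [-0.3,-0.3,-0.3,-0.3,-0.3]}}

```text
time_s: 3.08
position: [497.2, 15.2, 77.9]
tool_rot: [[-0.001, -0.911, 0.413], [0.0, 0.413, 0.911], [-1.0, 0.001, -0.0]]
contact_force: [0.3, 0.8, 0.1]
width: 0.352
```

```bash
cat >look.py <<'E'
from cell import bot
import cv2,sys
b=bot.camera("side")["image"]
cv2.imwrite(f"pics/{sys.argv[1]}.png",cv2.resize(b[190:290,240:380],(784,560),interpolation=2))
o=bot.observe();print(o["position"],o["contact_force"],o["ft_torque"],o["width"],o["time_s"])
E
python3 look.py p2
```

```text
[497.43943341  15.11498757  78.25526931] [-0.37983282  0.33015431  0.56288894] [0.00011279 0.02890737 0.00766907] 0.34980782252717824 3.125
```

View pics/p2.png

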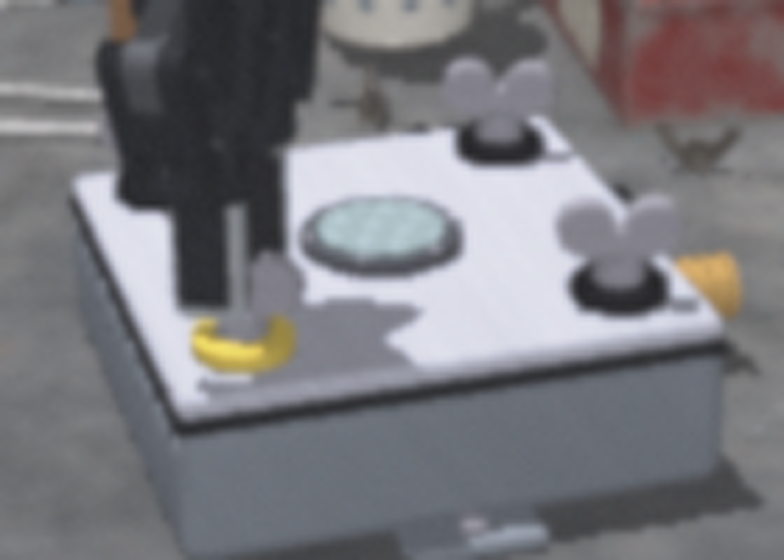

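The fingers now straddle the yellow nut's wings, with the near fingertip at about (205,305), just above the hub. Closing.

Call:
{"api": "send_rows", "payload": {"xyz": [[0,0,0],[0,0,0],[0,0,0],[0,0,0],[0,0,0]], "delta_rot": [[0,0,0],[0,0,0],[0,0,0],[0,0,0],[0,0,0]], "claw": [-0.6,-1,-1,-1,-1]}}

```text
time_s: 3.75
position: [497.7, 15.7, 78.8]
tool_rot: [[0.001, -0.91, 0.414], [0.001, 0.414, 0.91], [-1.0, -0.001, 0.002]]
contact_force: [0.8, 4.6, 5.8]
width: 0.068
```

```bash
python3 look.py p3
```

```text
[497.70032405  15.70607637  78.80204893] [0.07993949 5.62594155 5.31808748] [ 0.79929048 -0.02593744 -0.08915889] 0.06704608241962255 3.8
```

View pics/p3.png

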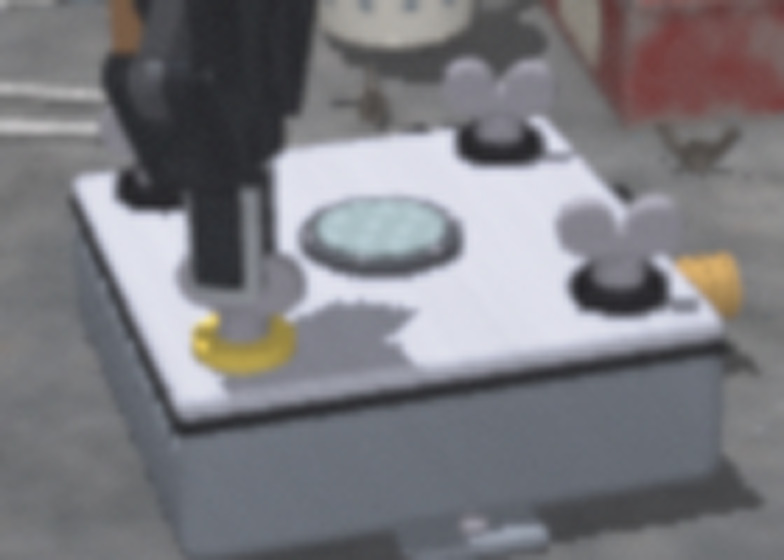

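The wing is held (both wing discs show either side of the finger). Forces are small. Turning clockwise.

Call:
{"api": "send_rows", "payload": {"xyz": [[0,0,0],[0,0,0],[0,0,0],[0,0,0],[0,0,0],[0,0,0]], "delta_rot": [[0.016,0,0],[0.016,0,0],[0.016,0,0],[0.016,0,0],[0.016,0,0],[0,0,0]], "claw": [-1,-1,-1,-1,-1,-1]}}

```text
time_s: 4.55
position: [498.3, 16.5, 78.8]
tool_rot: [[0.002, -0.597, 0.802], [0.003, 0.802, 0.597], [-1.0, 0.001, 0.003]]
contact_force: [1.7, 7.1, 4.7]
width: 0.069
```

```bash
python3 look.py p4
```

```text
[498.29021167  16.46916091  78.79911862] [1.02124082 7.75849541 5.01734361] [ 1.27343297 -0.1548068  -0.05880859] 0.07036667262147114 4.6
```

View pics/p4.png

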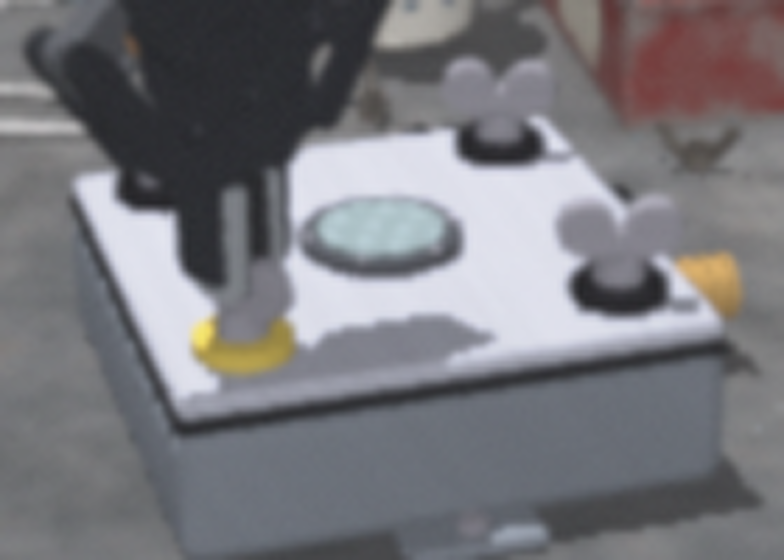

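The nut is following the gripper. Continuing to the stop.

Call:
{"api": "send_rows", "payload": {"xyz": [[0,0,0],[0,0,0],[0,0,0],[0,0,0],[0,0,0]], "delta_rot": [[0.016,0,0],[0.016,0,0],[0.016,0,0],[0.016,0,0],[0,0,0]], "claw": [-1,-1,-1,-1,-1]}}

```text
time_s: 5.22
position: [499.0, 16.8, 78.8]
tool_rot: [[0.004, -0.235, 0.972], [0.003, 0.972, 0.235], [-1.0, 0.002, 0.005]]
contact_force: [2.3, 8.6, 3.6]
width: 0.07
```

```bash
python3 -c "
from cell import bot
o=bot.observe();print(o['position'],o['contact_force'],o['ft_torque'],o['tool_rot'][:,2],o['width'])"
```

```text
[499.01995533  16.83327574  78.8132556 ] [2.27110773 8.58399954 3.57690165] [ 1.45185545 -0.41245911 -0.00145452] [0.971871   0.23547053 0.00451444] 0.07005005487725603
```

Call:
{"api": "send_rows", "payload": {"xyz": [[0,0,0],[0,0,0],[0,0,0]], "delta_rot": [[0.008,0,0],[0.008,0,0],[0,0,0]], "claw": [-1,-1,-1]}}

```text
time_s: 5.6
position: [499.2, 16.9, 78.8]
tool_rot: [[0.004, -0.137, 0.991], [0.003, 0.991, 0.137], [-1.0, 0.003, 0.005]]
contact_force: [2.7, 9.2, 3.3]
width: 0.068
```

```bash
python3 -c "
from cell import bot
o=bot.observe();print(o['position'],o['contact_force'],o['ft_torque'],o['tool_rot'][:,2],o['width'])"
```

```text
[499.17832882  16.85810683  78.7858346 ] [2.73522226 9.20187611 3.31386269] [ 1.44821415 -0.51209956  0.02055853] [0.99053746 0.13716696 0.00455613] 0.06788165964517877
```

Call:
{"api": "send_rows", "payload": {"xyz": [[0,0,0],[0,0,0],[0,0,0]], "delta_rot": [[0.005,0,0],[0.005,0,0],[0,0,0]], "claw": [-1,-1,-1]}}

```text
time_s: 5.98
position: [499.2, 16.8, 78.8]
tool_rot: [[0.004, -0.078, 0.997], [0.003, 0.997, 0.078], [-1.0, 0.002, 0.004]]
contact_force: [3.0, 10.2, 2.9]
width: 0.07
```

```bash
python3 -c "
from cell import bot
o=bot.observe();print(o['position'],o['contact_force'],o['ft_torque'],o['tool_rot'][:,2],o['width'])"
```

```text
[499.22731251  16.82816863  78.79600663] [ 3.04725906 10.2130574   2.9464749 ] [ 1.61114613 -0.59628184  0.91237915] [0.99694689 0.07795692 0.00442808] 0.07045327918614959
```

The moment rose to 0.9 N m, so the nut is at its stop. Opening and rising.

Call:
{"api": "send_rows", "payload": {"xyz": [[0,0,0],[0,0,0],[0,0,0],[0,0,0],[-0.1,0,0],[-0.15,0,0],[-0.15,0,0],[0,0,0]], "delta_rot": [[0,0,0],[0,0,0],[0,0,0],[0,0,0],[0,0,0],[0,0,0],[0,0,0],[0,0,0]], "claw": [-0.3,-0.3,-0.3,-0.3,-0.3,-0.3,-0.3,-0.3]}}

```text
time_s: 6.98
position: [499.8, 14.6, 202.0]
tool_rot: [[0.008, -0.076, 0.997], [-0.001, 0.997, 0.076], [-1.0, -0.002, 0.008]]
contact_force: [0.2, -0.4, -0.6]
width: 0.352
```

```bash
python3 look.py p5
```

```text
[498.14730635  14.82926714 199.8178635 ] [-0.5534884   0.17454243 -0.3341209 ] [-0.04741001 -0.02654298 -0.00524346] 0.34753010737978923 7.025
```

View pics/p5.png

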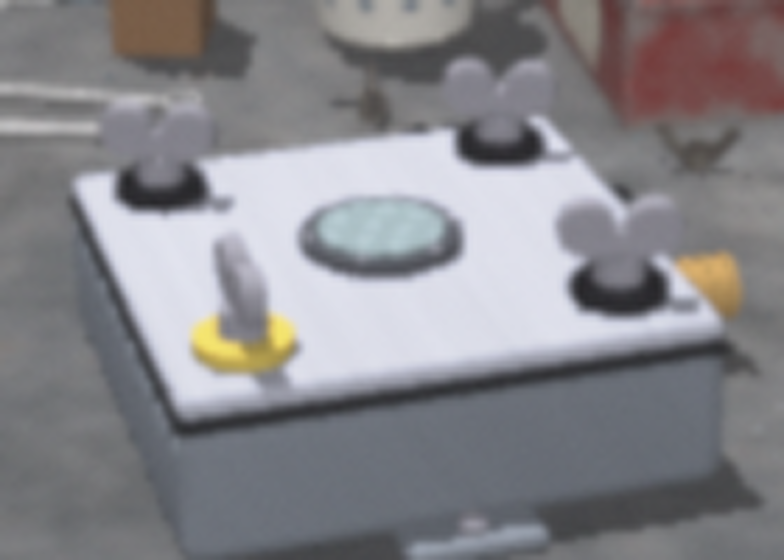

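Yellow nut at (240,290) now has its wings along the cover's y, and the other three are unchanged. Moving to the opposite nut.

Call:
{"api": "send_rows", "payload": {"xyz": [[0,0.142,0.126],[0,0.142,0.126],[0,0.142,0.126],[0,0,0],[0,0,0],[0,0,0],[0,0,0],[0,0,0],[0,0,0],[0,0,0],[0,0,0],[0,0,0]], "delta_rot": [[0,0,0],[0,0,0],[0,0,0],[-0.0257,0,0],[-0.0257,0,0],[-0.0257,0,0],[-0.0257,0,0],[-0.0257,0,0],[-0.0257,0,0],[-0.0257,0,0],[-0.0257,0,0],[0,0,0]], "claw": [-0.3,-0.3,-0.3,-0.3,-0.3,-0.3,-0.3,-0.3,-0.3,-0.3,-0.3,-0.3]}}

```text
time_s: 8.52
position: [599.6, 150.9, 196.4]
tool_rot: [[-0.003, -0.979, 0.203], [-0.001, 0.203, 0.979], [-1.0, 0.003, -0.001]]
contact_force: [-0.2, 0.5, 0.6]
width: 0.35
```

Call:
{"api": "send_rows", "payload": {"xyz": [[0.13,0,0],[0.13,0,0],[0,0,0],[0,0,0],[0,0,0],[0,0,0]], "delta_rot": [[0,0,0],[0,0,0],[0,0,0],[0,0,0],[0,0,0],[0,0,0]], "claw": [-0.3,-0.3,-0.3,-0.3,-0.3,-0.3]}}

```text
time_s: 9.28
position: [601.4, 151.3, 121.8]
tool_rot: [[0.003, -0.979, 0.202], [0.0, 0.202, 0.979], [-1.0, -0.003, 0.001]]
contact_force: [0.3, 0.5, 0.2]
width: 0.352
```

```bash
python3 look.py p6;python3 -c "
from cell import bot
o=bot.observe();print(o['tool_rot'],o['qpos'])"
```

```text
[601.19623314 151.28888363 121.50608726] [-0.36625206 -0.01233662  0.11592972] [-0.02528474  0.09544697  0.02756192] 0.35246049433179744 9.325
[[ 2.14585966e-03 -9.79486272e-01  2.01499474e-01]
 [ 3.74842586e-04  2.01500712e-01  9.79488296e-01]
 [-9.99997627e-01 -2.02631384e-03  7.99545416e-04]] [ 1.34296331e-01  4.17174353e-01  1.57259867e+00  9.22092419e-05
  1.14964291e+00 -1.23364817e+00]
```

View pics/p6.png

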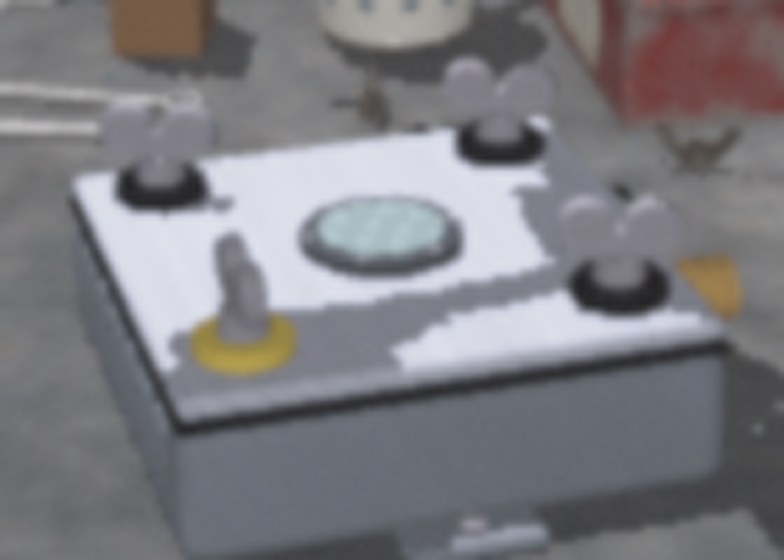

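Call:
{"api": "send_rows", "payload": {"xyz": [[0.07,0,0],[0.072,0,0],[0,0,0],[0,0,0]], "delta_rot": [[0,0,0],[0,0,0],[0,0,0],[0,0,0]], "claw": [-0.3,-0.3,-0.3,-0.3]}}

```text
time_s: 9.82
position: [601.3, 151.3, 78.6]
tool_rot: [[0.002, -0.98, 0.201], [0.0, 0.201, 0.98], [-1.0, -0.002, 0.001]]
contact_force: [0.3, 0.9, -0.3]
width: 0.355
```

```bash
python3 look.py p7
```

```text
[601.48271987 151.31687399  78.9124509 ] [ 0.25144774 -0.21768261 -0.51809197] [-0.02518758 -0.01509024  0.05284809] 0.34907377476203133 9.875
```

View pics/p7.png

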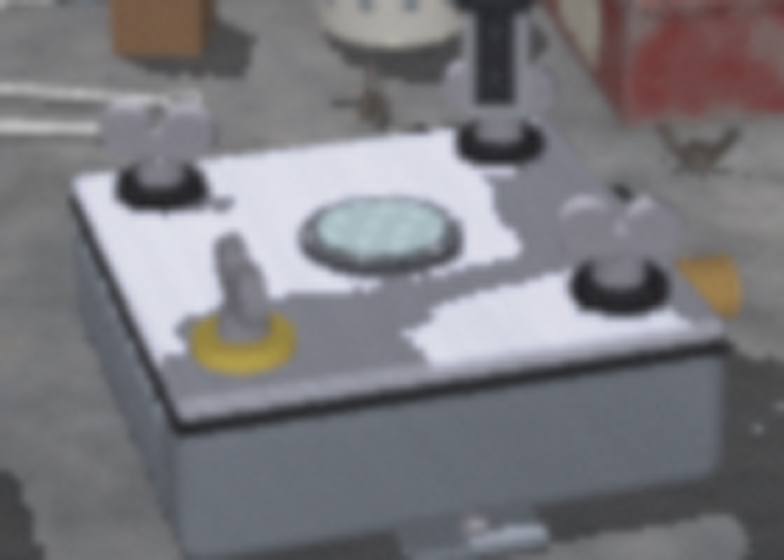

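The finger stands centred over the far nut's wings at about (497,100). Closing.

Call:
{"api": "send_rows", "payload": {"xyz": [[0,0,0],[0,0,0],[0,0,0],[0,0,0],[0,0,0]], "delta_rot": [[0,0,0],[0,0,0],[0,0,0],[0,0,0],[0,0,0]], "claw": [-0.6,-1,-1,-1,-1]}}

```text
time_s: 10.5
position: [601.1, 150.5, 78.8]
tool_rot: [[0.001, -0.98, 0.201], [-0.001, 0.201, 0.98], [-1.0, -0.002, -0.001]]
contact_force: [-0.7, -1.5, 5.1]
width: 0.07
```

Call:
{"api": "send_rows", "payload": {"xyz": [[0,0,0],[0,0,0],[0,0,0],[0,0,0],[0,0,0],[0,0,0]], "delta_rot": [[0.016,0,0],[0.016,0,0],[0.016,0,0],[0.016,0,0],[0.016,0,0],[0,0,0]], "claw": [-1,-1,-1,-1,-1,-1]}}

```text
time_s: 11.25
position: [601.3, 151.0, 78.8]
tool_rot: [[0.002, -0.761, 0.649], [-0.0, 0.649, 0.761], [-1.0, -0.002, 0.001]]
contact_force: [-1.0, -1.7, 5.1]
width: 0.07
```

```bash
python3 look.py p8
```

```text
[601.30927681 150.94218812  78.80275821] [-0.0695033  -2.0918123   5.05155582] [-0.30830624  0.0430672  -0.07056455] 0.07014418142217452 11.3
```

View pics/p8.png

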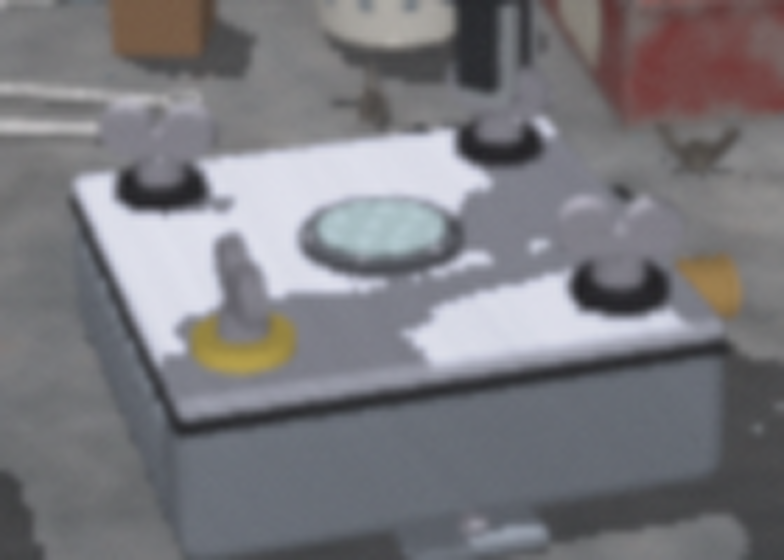

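The nut is gripped and turning with little force. Continuing.

Call:
{"api": "send_rows", "payload": {"xyz": [[0,0,0],[0,0,0],[0,0,0],[0,0,0],[0,0,0],[0,0,0],[0,0,0],[0,0,0]], "delta_rot": [[0.016,0,0],[0.016,0,0],[0.016,0,0],[0.016,0,0],[0.016,0,0],[0.016,0,0],[0.012,0,0],[0,0,0]], "claw": [-1,-1,-1,-1,-1,-1,-1,-1]}}

```text
time_s: 12.3
position: [601.8, 151.3, 78.8]
tool_rot: [[0.003, -0.186, 0.982], [0.0, 0.982, 0.186], [-1.0, -0.0, 0.003]]
contact_force: [0.9, -1.0, 5.7]
width: 0.069
```

Call:
{"api": "send_rows", "payload": {"xyz": [[0,0,0],[0,0,0],[0,0,0],[0,0,0]], "delta_rot": [[0.008,0,0],[0.005,0,0],[0.004,0,0],[0,0,0]], "claw": [-1,-1,-1,-1]}}

```text
time_s: 12.8
position: [601.9, 151.3, 78.8]
tool_rot: [[0.003, -0.084, 0.996], [-0.0, 0.996, 0.084], [-1.0, -0.001, 0.003]]
contact_force: [0.4, -1.2, 5.0]
width: 0.071
```

```bash
python3 -c "
from cell import bot
o=bot.observe();print(o['position'],o['contact_force'],o['ft_torque'],o['tool_rot'][:,2],o['width'])"
```

```text
[601.8804665  151.28196698  78.79426451] [ 0.40135422 -1.19331439  5.0484321 ] [-0.19451738 -0.11908401  0.86750099] [0.99642818 0.08437994 0.0033029 ] 0.07056468755504763
```

The moment is 0.87 N m, so this nut is at its stop too. Releasing, rising and moving clear to the side for a top view.

Call:
{"api": "send_rows", "payload": {"xyz": [[0,0,0],[0,0,0],[0,0,0],[0,0,0],[-0.1,0,0],[-0.18,0,0],[-0.18,0,0],[0,0,0]], "delta_rot": [[0,0,0],[0,0,0],[0,0,0],[0,0,0],[0,0,0],[0,0,0],[0,0,0],[0,0,0]], "claw": [-0.3,-0.3,-0.3,-0.3,-0.3,-0.3,-0.3,-0.3]}}

```text
time_s: 13.8
position: [603.5, 151.7, 221.2]
tool_rot: [[0.011, -0.08, 0.997], [0.002, 0.997, 0.08], [-1.0, 0.001, 0.011]]
contact_force: [0.5, -0.1, -0.1]
width: 0.353
```

Call:
{"api": "send_rows", "payload": {"xyz": [[0,0.1,-0.18],[0,0.1,-0.18],[0,0.18,-0.1],[0,0.18,-0.1],[0,0.18,-0.1],[0,0.18,-0.05],[0,0.18,0],[0,0,0],[0,0,0]], "delta_rot": [[0,0,0],[0,0,0],[0,0,0],[0,0,0],[0,0,0],[0,0,0],[0,0,0],[0,0,0],[0,0,0]], "claw": [-0.3,-0.3,-0.3,-0.3,-0.3,-0.3,-0.3,-0.3,-0.3]}}

```text
time_s: 14.92
position: [361.2, 462.2, 214.4]
tool_rot: [[-0.002, -0.081, 0.997], [-0.003, 0.997, 0.081], [-1.0, -0.002, -0.002]]
contact_force: [0.2, 0.3, -0.9]
width: 0.351
```

```bash
python3 look.py p9; python3 - <<'E'
from cell import bot
import cv2
a=bot.camera("top")["image"];cv2.imwrite("pics/p10.png",cv2.resize(a[190:350,205:365],(592,592),interpolation=2))
E
```

```text
[361.56968257 461.77870515 214.77661784] [-0.31162122 -0.10123774  0.20453009] [-0.01469236 -0.05087308  0.00367731] 0.3469678193736725 14.975
```

View pics/p9.png

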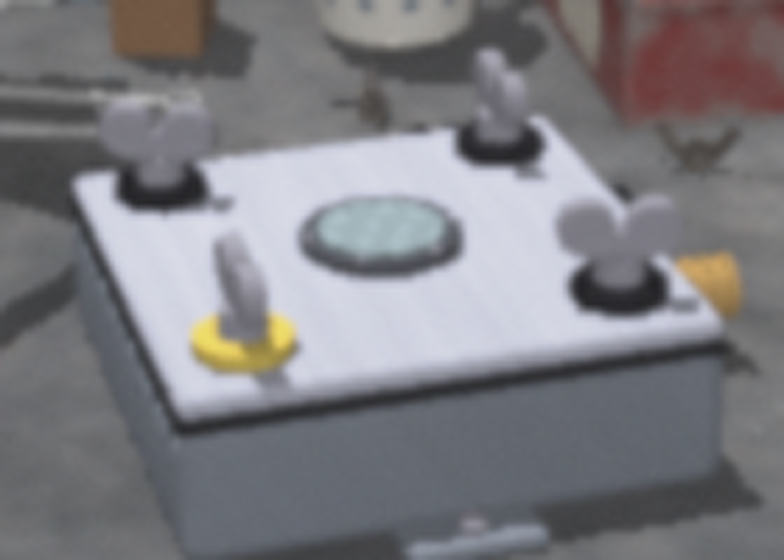

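View pics/p10.png

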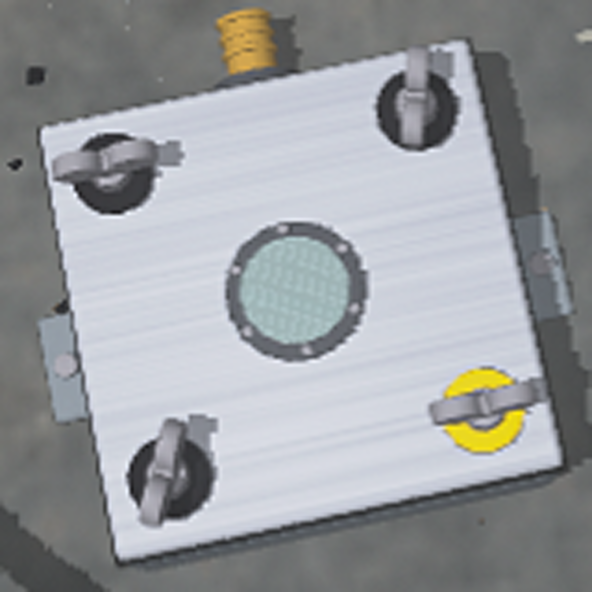

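Both turned nuts (yellow at (484,408), opposite at (107,160)) lie about 11° to the image rows. The cover edge lies at about 12°, so they are parallel within reading error. The other two nuts are unchanged. Handing in.

```bash
python3 -c "
from cell import bot
print(bot.close_job())"
```

```text
the job is handed in; nothing more can be done
None
```

I turned the yellow-collar wing nut clockwise by about 1.0 rad to its stop, then the diagonally opposite nut by about 1.2 rad to its stop. Both were released and the job is handed in at about 15 s of the 45 s allowed.

- **Stops:** the moment about the nut axis rose to about 0.9 N m on each nut as it stopped. The largest contact force I read was about 11 N.
- **Final pictures:** in the top view both turned nuts have their wings at about 11° against about 12° for the cover edge, which is within my reading error. The other two nuts look unchanged, and the arm stands well clear with its force reading near zero.
- **Disagreements:** heights from the two views came out up to 7 mm below the text, about 60 mm for the collars and 51 to 56 mm for the cover corners (58 mm in the text). The yellow nut's axis seemed to lie 1 to 2 mm from where I measured it, so I shifted the second grasp by about 1 mm. Neither affected the result.

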